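# Refill the empty marble bin under the glass shelf

## Task

Take the loaded scoop by its handle, bring its lip in under the glass shelf over the empty bin of the counter display and tip all five blue marbles out into that bin, without knocking the glass and leaving the ornaments on it where they are. Then set the scoop down level on the table and let go.

Things in the scene. Friction and masses are not known exactly. Their poses are not given: they have to be found in the camera images.
- scoop: Aluminium counter scoop, wooden handle, 120 g, loaded with five blue marbles. Origin: centre of the pan's underside; x points from handle to lip, z up out of the pan. Flat floor 3 mm thick from x = -45 to 40 mm, 62 mm wide (56 inside), then turned up 25 degrees to the lip. Side walls 32 mm high as far as x = 66 mm, back wall 38 mm, open at the lip
- scoop_grip (a point): middle of the scoop's handle, x = -105 mm, z = 45 mm in the scoop's frame, same axes. The handle is a straight wooden bar along x, 18 mm wide (y), 22 mm tall, from x = -72 to -162 mm, axis at z = 45 mm: pinch it across its width
- scoop_lip (a point): middle of the scoop's lip edge, x = 71 mm, z = 16 mm in the scoop's frame, same axes. Marbles stay in while the scoop is level and roll out over the lip once its nose is tipped down by clearly more than 25 degrees (40 to 45 is enough)
- marble_1: blue marble with a white band, 24 mm in diameter, 18 g, origin at its centre; starts in the scoop
- marble_2: blue marble, as marble_1
- marble_3: blue marble, as marble_1
- marble_4: blue marble, as marble_1
- marble_5: blue marble, as marble_1
- bin_empty: the empty white bin, fixed, 115 mm deep (x), 104 mm wide (y), walls 4 mm. Origin: centre of its underside, 10 mm above the table; x points to the back of the display, z up. Front wall 42 mm high, back wall 75 mm, sides 42 mm in front and 75 mm behind; inner floor at z = 4 mm. It is the left or the right one of the display's two bins; the other is full of green marbles
- bin_green: bin filled with green marbles (fixed), otherwise as bin_empty
- display: wooden counter display, fixed, 236 mm wide (y), 130 mm deep (x), side panels 10 mm, closed back. Origin: centre of its underside on the table; x points to its back: its open front looks along its own -x, toward the robot's left. Two bins stand in it, front faces 2.5 mm behind its front edge. Beyond world x = 0.65 the room's stock shelf hangs 0.33 m above the table
- glass_shelf: glass plate 134 x 248 x 6 mm on the display, fixed. Origin: centre of its underside, 130 mm above the table, 120 mm above the bins' undersides; front edge 4.5 mm ahead of the bins' front faces. With the lip 25 mm behind the bin's front face and 16 mm above its front wall, the scoop tipped 45 degrees clears the glass by about 10 mm; deeper or steeper its side walls hit it
- globe: snow globe with a blue base, 64 mm wide, 72 mm tall, loose on the glass shelf; origin at the centre of its underside
- house_tall: ceramic house, orange-brown with a red roof, 32 x 39 x 76 mm, loose on the glass shelf; origin at the centre of its underside
- house_short: ceramic house, cream with a red roof, 32 x 39 x 60 mm, loose on the glass shelf; origin at the centre of its underside

How it is judged:
By the outcome, as a careful person would: the job done as asked, in the order asked, and still so for the second after the job is handed in, with the robot touching nothing.
It also fails if it takes over 64 s, if anything falls off the work surface, if the arm or the gripper's body presses on something with over 40 N, if the wrist force passes 120 N, or if a joint passes its speed limit or range.

## Robot

A 6-joint arm with a two-finger parallel gripper is mounted at the origin on a cart in front of the work surface, level with it; the furniture and walls round the work are solid. World frame = base frame: x ahead of the robot, y to its left, z up, the work surface at z = 0. Lengths are in m, angles in rad, forces in N, time in s.
With the tool pointing down it reaches from about 0.35 to 0.975 m from the base axis. Payload 4.9 kg.
Tool frame: the origin (TCP) lies midway between the tips of the shut fingers; the grasp point (between the pads) lies 19 mm behind it (ctrl.tcp_to_grasp is the distance from the TCP to the grasp point, in m); z points along the fingers, y is the line along which they close (so a half turn about z gives the same grasp; the last joint's range is limited). The gripper opens to 85 mm and grips with 20 to 120 N. Pads are 22 mm wide; open, the fingers measure 114 mm over their backs; the gripper's body (76 mm by 85 mm) begins 54 mm behind the grasp point. The pads swing forward as they close: fully open they stand 13 mm farther back than shut.
Start: joints at [-1.452, 0.053, 1.613, -0, 1.476, -0.119], TCP at [0.147, -0.607, 0.231] pointing down, gripper open.
Joint ranges: [-3.01, 3.01], [-1.01, 2.22], [0.06, 2.58], [-1.02, 4.17], [0.09, 2.62], [-3.14, 3.14]. Speed limits (rad/s): [2.57, 2.57, 3.14, 3.14, 3.14, 3.14].

## Interface

Orientations are given as a rotation vector (axis times angle).
In Python, from station import ctrl gives the robot as it stands.
- The arm moves only by the shell command python3 jog.py 'ROWS' [FORCE]. ROWS is rows parted by semicolons, their numbers by spaces, 1 to 20 of them, each of 7 numbers: the finger opening in m, then dx, dy, dz in m, then a rotation vector rx, ry, rz in rad; each row is the pose to reach, as a shift and turn from the pose commanded when the command began, along the tool's axes at that moment; what a row does not reach only later rows make up. A row lasts 1/12 s, in which the tool goes at most 0.0417 m and 0.125 rad, less where a joint would pass 70% of its speed; a pose out of reach is approached as far as the arm can. The fingers move at their own pace and stop on an object; FORCE is the grip in N (left out, the last holds). Time passes only in rows, so rows that do not move let the fingers close. It prints the time, the measured TCP pose, the force, the opening and the grip force at its end.
- ctrl.get_obs(): the state, without advancing time (a new reading comes with each control period).
- ctrl.get_image(name): name is "scene" or "side" or "wrist"; returns the picture (384x512x3 uint8, red, green, blue); there is no depth.
- ctrl.camera_params(name): a dict with "fx", "fy", "cx", "cy" (pixels), "T" (4x4, takes a point from camera to world coordinates); the wrist camera has in their place "tool_from_camera" (4x4, takes a point from camera to tool coordinates, whose origin is the TCP and whose axes are the flange's). Camera axes: x right, y down, z forward; pixel columns grow to the right and rows downward; lengths in m; the calibration is good to about 2 mm. A picture is of the moment at which its call begins: read the wrist's pose just before it. camera_params takes no time and is no camera call.
- ctrl.finish_job(): hands the job in; it is judged then, once.
The state is a dict: "t": time; "q": joint angles; "dq": joint speeds; "effort": joint torques, N m; "tool_pos": TCP position; "tool_rot": TCP orientation; "contact_force": force on the tool from outside, world axes, zero at the start; "wrist_torque": the same for the moment, N m; "opening": finger opening in m; "grip_force": force on a finger pad.
Only numpy, scipy, OpenCV 4.12 (cv2) and the standard library are available. Lean on these libraries where they do the work, as an engineer would, in place of code of your own. Each camera call takes 0.05 s, during which the arm holds its last target. There are 200 camera calls.

## Working session

There is one attempt and no reset: what is moved stays moved. The work goes in short steps, Python scripts to look and compute and a shell command to move; the robot and the scene stay as the last step left them, time stands still between calls to the robot, and variables do not carry over. Pictures are saved under pics/ and viewed, at most 10 in all, crops included, and the job is handed in when it is done.

```bash
ls; mkdir -p pics
python3 - <<'E'
from station import ctrl
import cv2,numpy as np
np.set_printoptions(precision=4,suppress=True)
print(ctrl.get_obs())
for n in("scene","side"):
    cv2.imwrite(f"pics/{n}0.png",ctrl.get_image(n)[...,::-1]); print(n,ctrl.camera_params(n))
print(ctrl.camera_params("wrist"),ctrl.tcp_to_grasp)
E
```

```text
jog.py
pics
station.py
{'t': 0.0, 'q': array([-1.452 ,  0.0534,  1.6143, -0.    ,  1.476 , -0.119 ]), 'dq': array([-0.0008,  0.0003, -0.0012,  0.0003,  0.0004,  0.002 ]), 'effort': array([ -0.0025, -39.3683, -37.0178,  -0.0001,   0.0073,  -0.    ]), 'tool_pos': array([ 0.1472, -0.6068,  0.2301]), 'tool_rot': array([-3.1174, -0.3724,  0.    ]), 'contact_force': array([-0.7372, -0.1763, -0.4917]), 'wrist_torque': array([ 0.0039,  0.0859, -0.0284]), 'grip_force': 0.0, 'opening': 0.08538175604180316}
scene {'fx': 499.7252132107545, 'fy': 499.7252132107545, 'cx': 251.17032273050174, 'cy': 192.0035118951265, 'T': array([[-0.74  , -0.4468,  0.5027, -0.1811],
       [-0.6722,  0.467 , -0.5744,  0.6844],
       [ 0.0219, -0.7631, -0.646 ,  0.9857],
       [ 0.    ,  0.    ,  0.    ,  1.    ]])}
side {'fx': 486.4248729076577, 'fy': 486.4248729076577, 'cx': 261.98441832577146, 'cy': 187.16220816214476, 'T': array([[-0.8455, -0.3553,  0.3986,  0.0299],
       [-0.534 ,  0.5599, -0.6335,  0.662 ],
       [ 0.0019, -0.7485, -0.6631,  0.8934],
       [ 0.    ,  0.    ,  0.    ,  1.    ]])}
{'fx': 320.0992990311645, 'fy': 320.0992990311645, 'cx': 259.9449927337119, 'cy': 189.40574764817723, 'tool_from_camera': array([[-0.0015, -0.9464, -0.323 ,  0.0823],
       [ 1.    , -0.0013, -0.001 , -0.0001],
       [ 0.0005, -0.323 ,  0.9464, -0.1426],
       [ 0.    ,  0.    ,  0.    ,  1.    ]])} 0.0187
```

View pics/scene0.png

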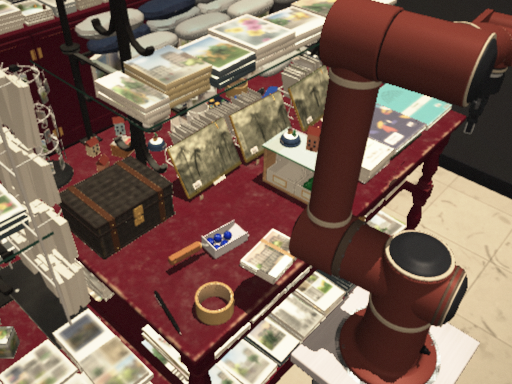

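View pics/side0.png

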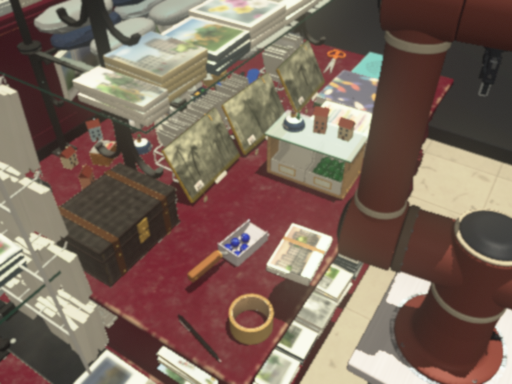

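The scoop lies at about (225,240) in scene and (240,242) in side, with its orange handle pointing down-left. The display is at about (320,155) in side. Its green bin is the one nearer the robot and its empty bin is the farther one. I'll enlarge both regions to read off corners.

Run:
```python
import cv2,numpy as np
a=cv2.imread("pics/scene0.png");b=cv2.imread("pics/side0.png")
f=lambda i,x,y,w,h,s:cv2.resize(i[y:y+h,x:x+w],None,fx=s,fy=s,interpolation=cv2.INTER_CUBIC)
# left: scoop crops 100x75 x4 ; right: display
top=np.hstack([f(a,160,210,100,75,4),f(b,180,212,100,75,4)])
bot=np.hstack([f(a,250,115,100,75,4),f(b,260,100,120,100,3.3333)[:300,:400]])
bot=np.hstack([f(a,250,120,100,100,4)[:300],f(b,260,115,100,75,4)])
cv2.imwrite("pics/crop1.png",np.vstack([top,bot]))
```

```text
(no output)
```

View pics/crop1.png

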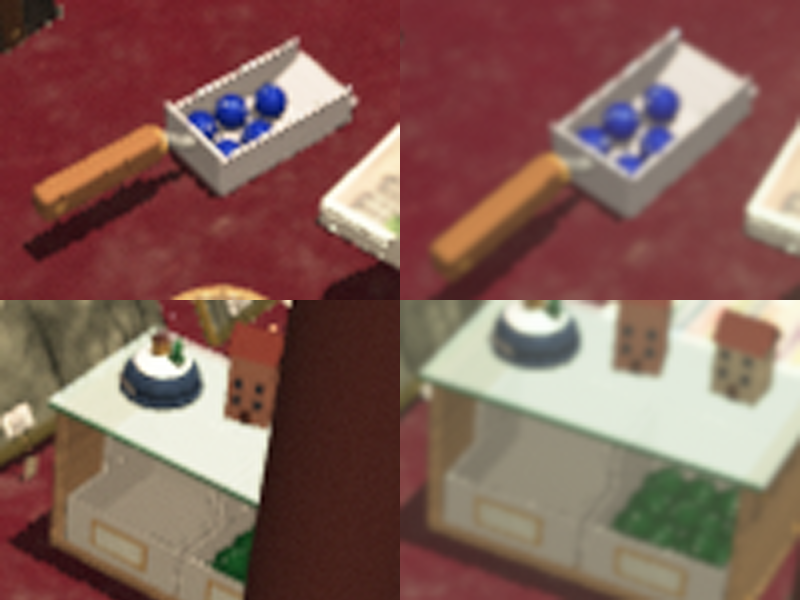

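The crop shows the scoop's wall corners, the wooden handle and the five marbles. It also shows the glass's front edge, with the empty bin on the far (left) side and green marbles on the right. Next I'll triangulate these points.

```bash
cat > h.py <<'E'
import cv2,numpy as np
from station import ctrl
np.set_printoptions(precision=4,suppress=True)
def ray(n,p,T=None):
    c=ctrl.camera_params(n); T=c["T"] if T is None else T
    d=T[:3,:3]@[(p[0]-c["cx"])/c["fx"],(p[1]-c["cy"])/c["fy"],1]
    return T[:3,3],d/np.linalg.norm(d)
def tri(rs):
    A=sum(np.eye(3)-np.outer(d,d) for o,d in rs);b=sum((np.eye(3)-np.outer(d,d))@o for o,d in rs)
    x=np.linalg.solve(A,b);return x,max(np.linalg.norm(np.cross(x-o,d)) for o,d in rs)
def plane(r,z): o,d=r; return o+d*(z-o[2])/d[2]
E
python3 - <<'E'
from h import *
L=[("BL top",(168,105),(154,124),.038,0),("BR top",(222,158),(232,180),.038,0),("FL top",(297,40),(278,32),.032,0),("FR top",(352,95),(353,90),.032,0),("BR bot",(222,193),(232,216),0,0),
("glassL",(50,104),(8,74),.133,1),("binL",(68,192),(40,185),.052,1),("div",(190,245),(182,230),.052,1),("label",(118,245),(109,223),.03,1),("glassR",None,(370,187),.133,1)]
for n,a,b,z,k in L:
    o=[((160,210),(180,212)),((250,120),(260,115))][k]
    f=lambda p,o:((p[0]+.5)/4-.5+o[0],(p[1]+.5)/4-.5+o[1])
    rb=ray("side",f(b,o[1]))
    if a is None: print(n,plane(rb,z));continue
    ra=ray("scene",f(a,o[0])); print(n,*tri([ra,rb]),"| plane",plane(ra,z),plane(rb,z))
for n,fn,(x,y) in (("scene","pics/scene0.png",(160,210)),("side","pics/side0.png",(180,212))):
    im=cv2.cvtColor(cv2.imread(fn)[y:y+75,x:x+100],cv2.COLOR_BGR2HSV)
    m=((im[...,0]>8)&(im[...,0]<20)&(im[...,1]>130)&(im[...,2]>110)).astype(np.uint8)
    k,l,s,c=cv2.connectedComponentsWithStats(m);i=1+np.argmax(s[1:,4]);print(n,c[i]+[x,y],s[i])
    pts=np.argwhere(l==i)[:,::-1]+[x,y]
    print(cv2.boxPoints(cv2.minAreaRect(pts.astype(np.float32))), plane(ray(n,c[i]+[x,y]),.05))
E
```

```text
BL top [0.5145 0.0799 0.0587] 0.00047312995140870565 | plane [0.5303 0.0658 0.038 ] [0.5262 0.066  0.038 ]
BR top [0.4487 0.0958 0.0681] 0.00131336654834641 | plane [0.4702 0.0749 0.038 ] [0.4634 0.0768 0.038 ]
FL top [ 0.4958 -0.0211  0.0585] 0.001279992183266295 | plane [ 0.5161 -0.0429  0.032 ] [ 0.5098 -0.0411  0.032 ]
FR top [ 0.4341 -0.0079  0.0567] 0.002557687273432103 | plane [ 0.4521 -0.0295  0.032 ] [ 0.4447 -0.0244  0.032 ]
BR bot [0.4511 0.0945 0.0336] 0.0008959257957139963 | plane [0.474  0.0726 0.    ] [0.4671 0.0734 0.    ]
glassL [ 0.6251 -0.2814  0.1074] 0.0006484406429405986 | plane [ 0.6022 -0.2541  0.133 ] [ 0.6051 -0.2497  0.133 ]
binL [ 0.5741 -0.2438  0.0633] 0.006700573790487957 | plane [ 0.5891 -0.2645  0.052 ] [ 0.5766 -0.2464  0.052 ]
div [ 0.4734 -0.2649  0.0545] 0.007896540001871717 | plane [ 0.481  -0.2786  0.052 ] [ 0.47   -0.2562  0.052 ]
label [ 0.5126 -0.2313  0.0594] 0.002071911172309491 | plane [ 0.5363 -0.2632  0.03  ] [ 0.528  -0.2597  0.03  ]
glassR [ 0.3482 -0.2682  0.133 ]
scene [184.4156 251.2798] [  9  31  33  23 243]
[[167.5882 256.6471]
 [197.147  238.9118]
 [201.9118 246.8529]
 [172.353  264.5882]] [0.5131 0.1412 0.05  ]
side [204.1988 264.3509] [  8  38  34  30 342]
[[186.0328 273.6393]
 [216.0328 248.6393]
 [222.3442 256.2131]
 [192.3442 281.2131]] [0.5073 0.143  0.05  ]
```

```bash
cat >> h.py <<'E'
from scipy.spatial.transform import Rotation as Ro
def Rtool(head,tilt=0):
    """tool over scoop: scoop x heading (deg, world), nose down tilt (deg); tool x = -scoop x, tool z = -scoop z"""
    h=np.radians(head); S=np.array([[np.cos(h),-np.sin(h),0],[np.sin(h),np.cos(h),0],[0,0,1]])@Ro.from_euler('y',tilt,degrees=True).as_matrix()
    return S@np.diag([-1,1,-1.])
def row(p,R,start=None):
    o=ctrl.get_obs(); p0,R0=(o["tool_pos"],Ro.from_rotvec(o["tool_rot"]).as_matrix()) if start is None else start
    return np.r_[R0.T@(np.array(p)-p0),Ro.from_matrix(R0.T@R).as_rotvec()].round(4)
def wristT():
    o=ctrl.get_obs();T=np.eye(4);T[:3,:3]=Ro.from_rotvec(o["tool_rot"]).as_matrix();T[:3,3]=o["tool_pos"]
    return T@ctrl.camera_params("wrist")["tool_from_camera"]
E
python3 - <<'E'
from h import *
for p in ([.147,-.607,.40],[.5,-.1,.38],[.5,.15,.36]): print(row(p,Rtool(-99)))
E
```

```text
[-0.0001 -0.0002 -0.1698 -0.0015 -0.0013 -1.1759]
[ 0.4623 -0.4098 -0.149  -0.0015 -0.0013 -1.1759]
[ 0.5212 -0.6527 -0.1285 -0.0015 -0.0013 -1.1759]
```

```bash
python3 jog.py '0.085 0 0 -0.04 0 0 0; 0.085 0 0 -0.08 0 0 0; 0.085 0 0 -0.12 0 0 0; 0.085 0 0 -0.16 0 0 -0.1; 0.085 0.03 -0.027 -0.16 0 0 -0.2; 0.085 0.06 -0.053 -0.16 0 0 -0.3; 0.085 0.09 -0.08 -0.16 0 0 -0.4; 0.085 0.12 -0.107 -0.16 0 0 -0.5; 0.085 0.15 -0.133 -0.16 0 0 -0.6; 0.085 0.18 -0.16 -0.16 0 0 -0.7; 0.085 0.21 -0.187 -0.16 0 0 -0.8; 0.085 0.24 -0.213 -0.155 0 0 -0.9; 0.085 0.27 -0.24 -0.155 0 0 -1.0; 0.085 0.30 -0.267 -0.155 0 0 -1.1; 0.085 0.33 -0.293 -0.15 0 0 -1.176; 0.085 0.36 -0.32 -0.15 0 0 -1.176; 0.085 0.39 -0.347 -0.15 0 0 -1.176; 0.085 0.42 -0.373 -0.15 0 0 -1.176; 0.085 0.45 -0.40 -0.15 0 0 -1.176; 0.085 0.462 -0.41 -0.15 0 0 -1.176'
python3 jog.py '0.085 0 0 0 0 0 0; 0.085 0 0 0 0 0 0; 0.085 0 0 0 0 0 0'
python3 - <<'E'
from h import *
T=wristT();im=ctrl.get_image("wrist");np.savez("w1.npz",T=T,im=im);cv2.imwrite("pics/w1.png",im[...,::-1])
print(ctrl.get_obs()["tool_pos"],ctrl.get_obs()["q"]); print(row([.5,.15,.36],Rtool(-99)))
E
```

```text
t: 1.77
tool_pos: [0.5011, -0.0962, 0.3806]
tool_rot: [-2.383, -2.045, -0.002]
contact_force: [0.3, -0.1, 0.2]
opening: 0.0854
grip_force: 0.0
t: 2.02
tool_pos: [0.4992, -0.1007, 0.381]
tool_rot: [-2.389, -2.039, 0.001]
contact_force: [0.8, 0.6, 0.8]
opening: 0.0851
grip_force: 0.0
[ 0.4991 -0.101   0.3811] [-0.3457 -0.269   1.6655 -0.0004  1.7455 -0.1873]
[ 0.248  -0.0387  0.021  -0.0005  0.0003 -0.0014]
```

View pics/w1.png

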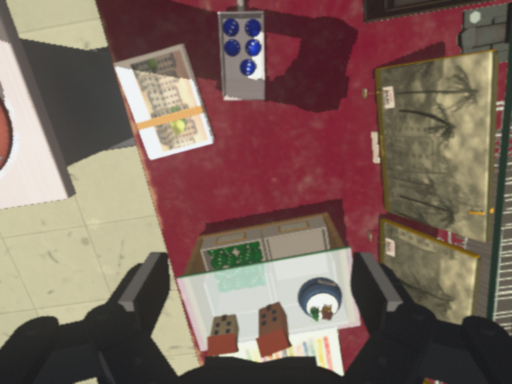

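w1 shows the glass front edge from (176,276) to (352,248), the empty bin at about (300,242) and the green bin at about (235,257). The scoop's lip end is at (243,98). I'll take two more wrist views farther toward +y.

```bash
python3 jog.py '0.085 0.03 0 0 0 0 0; 0.085 0.06 -0.005 0 0 0 0; 0.085 0.09 -0.01 0 0 0 0; 0.085 0.10 -0.01 0 0 0 0; 0.085 0.10 -0.01 0 0 0 0; 0.085 0.10 -0.01 0 0 0 0;0.085 0.10 -0.01 0 0 0 0' | head -2
python3 - <<'E'
from h import *
T=wristT();im=ctrl.get_image("wrist");np.savez("w2.npz",T=T,im=im);cv2.imwrite("pics/w2.png",im[...,::-1])
E
python3 jog.py '0.085 0.03 -0.01 0 0 0 0; 0.085 0.06 -0.015 0 0 0 0; 0.085 0.09 -0.02 0 0 0 0; 0.085 0.12 -0.02 0.01 0 0 0; 0.085 0.14 -0.025 0.02 0 0 0; 0.085 0.14 -0.025 0.02 0 0 0;0.085 0.14 -0.025 0.02 0 0 0; 0.085 0.14 -0.025 0.02 0 0 0' | head -2
python3 - <<'E'
from h import *
T=wristT();im=ctrl.get_image("wrist");np.savez("w3.npz",T=T,im=im)
a=cv2.imread("pics/w2.png");b=im[...,::-1]
f=lambda i,x,y,w,h,s:cv2.resize(i[y:y+h,x:x+w],None,fx=s,fy=s,interpolation=cv2.INTER_CUBIC)
w1=cv2.imread("pics/w1.png")
# display in w1 (160..370,200..300) and w2 full lower
c1=f(w1,165,200,200,100,4); c2=f(a,165,270,200,100,4)
cv2.imwrite("pics/c2.png",np.vstack([c1,c2])[:800]); cv2.imwrite("pics/c2.png",cv2.resize(np.vstack([c1,c2]),(600,600)) if 0 else np.vstack([f(w1,165,200,200,75,4),f(a,165,290,200,75,4)]))
cv2.imwrite("pics/w23.png",np.hstack([cv2.resize(a,(400,300)),cv2.resize(b,(400,300))]))
E
```

```text
t: 2.65
tool_pos: [0.5053, -0.0013, 0.3813]
t: 3.37
tool_pos: [0.503, 0.1412, 0.3616]
```

View pics/w23.png

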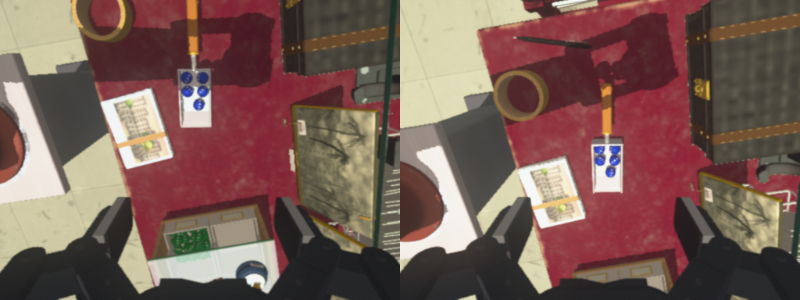

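w2 (left half) shows the whole pan and most of the handle. w3 (right half) shows the complete scoop, with the handle at about (606,110) in the montage. I'll enlarge the display and scoop so I can pick exact corners.

Run:
```python
from h import *
a,b,c=[np.load(f"w{i}.npz")["im"][...,::-1] for i in(1,2,3)]
f=lambda i,x,y,w,h,s:cv2.resize(i[y:y+h,x:x+w],None,fx=s,fy=s,interpolation=cv2.INTER_CUBIC)
top=np.hstack([f(a,170,200,200,90,2),f(b,180,255,200,90,2)])
bot=np.hstack([f(b,210,80,100,100,4)[:400],f(c,220,90,100,100+60,2.5)[:400,:250]])
bot=np.hstack([f(b,200,75,100,100,4),f(c,220,90,100,160,2.5)]); bot=np.hstack([bot,np.zeros((400,800-bot.shape[1],3),np.uint8)])
cv2.imwrite("pics/c3.png",np.vstack([top,bot]))
```

```text
(no output)
```

View pics/c3.png

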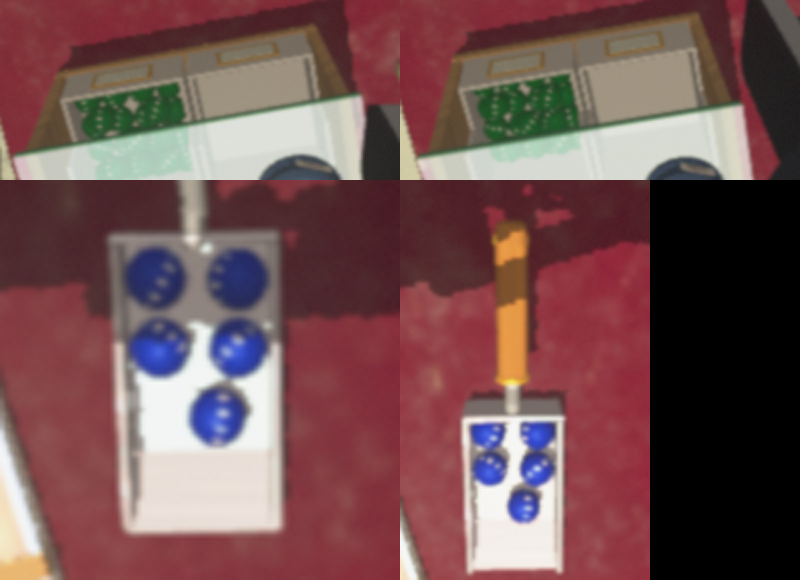

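Run:
```python
from h import *
T={i:np.load(f"w{i}.npz")["T"] for i in(1,2,3)}
g=lambda p,s,o:((p[0]+.5)/s-.5+o[0],(p[1]+.5)/s-.5+o[1])
C={1:(2,(170,200)),2:(2,(180,255)),'2s':(4,(200,75)),3:(2.5,(220,90))}
def R(k,p): s,o=C[k]; return ray("wrist",g(p,s,o),T[int(str(k)[0])])
for n,a,p,b,q,z in [("glassL",1,(15,157),2,(18,157),.133),("glassR",1,(362,95),2,(343,103),.133),("div",1,(187,75),2,(183,70),.052),("binR",1,(314,53),2,(298,48),.052),("binGL",1,(64,97),2,(63,90),.052),
 ("BL",'2s',(109,53),3,(64,237),.038),("BR",'2s',(280,52),3,(163,236),.038),("FL",'2s',(125,350),3,(68,391),.03),("FR",'2s',(282,349),3,(161,390),.03)]:
    ra,rb=R(a,p),R(b,q);print(n,*tri([ra,rb]),'|',plane(ra,z),plane(rb,z))
print("handle ends",plane(R(3,(111,42)),.056),plane(R(3,(112,203)),.056))
# handle centroid by mask w2? and w3
im=cv2.cvtColor(np.load("w3.npz")["im"][90:250,220:320],cv2.COLOR_RGB2HSV)
m=((im[...,0]>8)&(im[...,0]<22)&(im[...,1]>140)).astype(np.uint8);k,l,s,c=cv2.connectedComponentsWithStats(m);i=1+np.argmax(s[1:,4])
r=ray("wrist",c[i]+[220,90],T[3]);print("mask",s[i],plane(r,.056))
```

```text
glassL [ 0.3499 -0.2668  0.1275] 0.00022128912556195453 | [ 0.3524 -0.2634  0.133 ] [ 0.352  -0.2621  0.133 ]
glassR [ 0.6004 -0.2543  0.1299] 5.5084544413640806e-05 | [ 0.5997 -0.2525  0.133 ] [ 0.5999 -0.2518  0.133 ]
div [ 0.4809 -0.2509  0.0696] 0.0020182908446492254 | [ 0.4776 -0.2599  0.052 ] [ 0.4816 -0.2637  0.052 ]
binR [ 0.582  -0.2549  0.0553] 0.0002048452188679739 | [ 0.5822 -0.2565  0.052 ] [ 0.5826 -0.2573  0.052 ]
binGL [ 0.3787 -0.2552  0.0686] 0.0002531811546970515 | [ 0.3736 -0.2639  0.052 ] [ 0.3739 -0.2675  0.052 ]
BL [0.4688 0.0781 0.0394] 0.00020798447555743624 | [0.4685 0.0781 0.038 ] [0.4689 0.0777 0.038 ]
BR [0.5292 0.0686 0.0376] 0.0003841241821282737 | [0.5296 0.0686 0.038 ] [0.5288 0.0687 0.038 ]
FL [ 0.4514 -0.0342  0.0248] 0.00016564786542527614 | [ 0.4523 -0.033   0.03  ] [ 0.452  -0.0314  0.03  ]
FR [ 0.5134 -0.0442  0.0235] 0.000232002145801594 | [ 0.5137 -0.0425  0.03  ] [ 0.5132 -0.0406  0.03  ]
handle ends [0.5153 0.189  0.056 ] [0.5018 0.0993 0.056 ]
mask [ 36  16  16  66 836] [0.5089 0.1467 0.056 ]
```

Both views agree to about 1 mm. The scoop origin is (0.4925, 0.0285) with heading −98.5°. The display heading is −87.6°, and the middle of the empty bin's front face is (0.530, −0.260). Next I'll descend on the handle.

Run:
```python
from h import *
for z in (.12,.026): print(row([.508,.1323,z],Rtool(-98.5)))
```

```text
[-0.0078  0.006   0.242   0.001   0.0002 -0.0106]
[-0.0078  0.0059  0.336   0.001   0.0002 -0.0106]
```

```bash
python3 jog.py '0.085 -0.004 0.003 0.035 0 0 -0.01; 0.085 -0.008 0.006 0.07 0 0 -0.01; 0.085 -0.008 0.006 0.105 0 0 -0.01; 0.085 -0.008 0.006 0.14 0 0 -0.01; 0.085 -0.008 0.006 0.175 0 0 -0.01; 0.06 -0.008 0.006 0.21 0 0 -0.01; 0.06 -0.008 0.006 0.24 0 0 -0.01; 0.06 -0.008 0.006 0.265 0 0 -0.01; 0.06 -0.008 0.006 0.29 0 0 -0.01; 0.06 -0.008 0.006 0.31 0 0 -0.01; 0.06 -0.008 0.006 0.325 0 0 -0.01; 0.06 -0.008 0.006 0.336 0 0 -0.01; 0.06 -0.008 0.006 0.336 0 0 -0.01; 0.06 -0.008 0.006 0.336 0 0 -0.01;0.06 -0.008 0.006 0.336 0 0 -0.01'
python3 - <<'E'
from h import *
print(row([.508,.1323,.026],Rtool(-98.5)))
im=ctrl.get_image("side")[...,::-1]; im2=ctrl.get_image("wrist")[...,::-1]
cv2.imwrite("pics/g.png",np.hstack([cv2.resize(im[180:330,150:350],(400,300),interpolation=2),cv2.resize(im2,(400,300))]))
E
```

```text
t: 4.67
tool_pos: [0.5086, 0.1333, 0.0268]
tool_rot: [2.378, 2.051, 0.003]
contact_force: [-0.3, -0.4, -0.1]
opening: 0.0602
grip_force: 0.0
[-0.001  -0.0005  0.0008  0.0024 -0.0006  0.0007]
```

View pics/g.png

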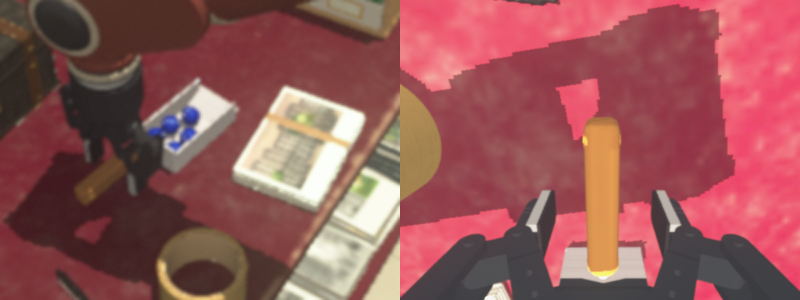

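The handle (montage column 602) sits centred between the pads (545 and 660). I'll close the gripper and lift slowly.

```bash
python3 jog.py '0.04 0 0 0 0 0 0; 0.03 0 0 0 0 0 0; 0.025 0 0 0 0 0 0; 0.02 0 0 0 0 0 0; 0.015 0 0 0 0 0 0; 0.01 0 0 0 0 0 0; 0.005 0 0 0 0 0 0; 0 0 0 0 0 0 0; 0 0 0 0 0 0 0; 0 0 0 0 0 0 0; 0 0 0 0 0 0 0; 0 0 0 0 0 0 0' 110
python3 jog.py '0 0 0 -0.003 0 0 0; 0 0 0 -0.008 0 0 0; 0 0 0 -0.016 0 0 0; 0 0 0 -0.026 0 0 0; 0 0 0 -0.038 0 0 0; 0 0 0 -0.052 0 0 0; 0 0 0 -0.066 0 0 0; 0 0 0 -0.08 0 0 0; 0 0 0 -0.09 0 0 0; 0 0 0 -0.096 0 0 0; 0 0 0 -0.1 0 0 0; 0 0 0 -0.1 0 0 0; 0 0 0 -0.1 0 0 0'
python3 - <<'E'
from h import *
T=wristT();im=ctrl.get_image("wrist");np.savez("w4.npz",T=T,im=im)
im1=ctrl.get_image("side")[...,::-1]
cv2.imwrite("pics/l.png",np.hstack([cv2.resize(im1[150:300,150:350],(400,300),interpolation=2),cv2.resize(im[...,::-1],(400,300))]))
E
```

```text
t: 5.77
tool_pos: [0.5075, 0.1337, 0.0256]
tool_rot: [2.378, 2.052, 0.001]
contact_force: [-0.6, 1.7, 5.3]
opening: 0.0163
grip_force: 107.2
t: 6.85
tool_pos: [0.507, 0.1335, 0.1249]
tool_rot: [-2.378, -2.052, 0.001]
contact_force: [-0.3, -0.2, -2.2]
opening: 0.0164
grip_force: 107.4
```

View pics/l.png

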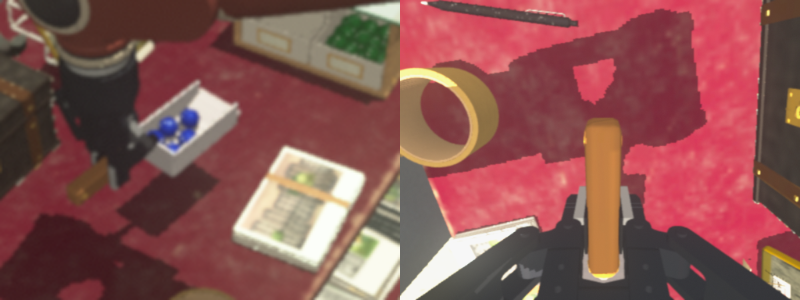

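No sag or slip: the handle looks the same in the wrist view and the marbles are still aboard. Now I'll compute the approach waypoints.

```bash
cat >> h.py <<'E'
G=np.array([-.1063,0,.0256])  # TCP in scoop frame
def tcp_for_lip(d,z,tilt,head=-87.6,F=(.530,-.260)):
    h=np.radians(head);R=Rtool(head,tilt);S=R@np.diag([-1,1,-1.])
    lip=np.array([F[0]+d*np.cos(h),F[1]+d*np.sin(h),z])
    return lip+S@(G-[.071,0,.016]),R
E
python3 - <<'E'
from h import *
o=ctrl.get_obs();print(o["q"],o["tool_pos"],Ro.from_rotvec(o["tool_rot"]).as_matrix()[:,0])
print("A",row(*tcp_for_lip(-.06,.085,0)))
E
```

```text
[ 0.1156 -0.0974  1.9447  0.0001  1.2961  0.2625] [0.5066 0.1335 0.1243] [ 0.1465  0.9892 -0.0004]
A [-0.1528  0.0363  0.0297 -0.0018  0.0002 -0.1889]
```

```bash
python3 jog.py '0 -0.003 0.001 0 0 0 -0.005; 0 -0.009 0.002 0.001 0 0 -0.01; 0 -0.018 0.004 0.003 0 0 -0.02; 0 -0.028 0.006 0.005 0 0 -0.03; 0 -0.038 0.009 0.007 0 0 -0.045; 0 -0.049 0.011 0.009 0 0 -0.06; 0 -0.06 0.014 0.011 0 0 -0.075; 0 -0.071 0.017 0.014 0 0 -0.09; 0 -0.082 0.02 0.017 0 0 -0.105; 0 -0.093 0.022 0.019 0 0 -0.12; 0 -0.104 0.025 0.021 0 0 -0.135; 0 -0.114 0.027 0.023 0 0 -0.145; 0 -0.124 0.03 0.025 0 0 -0.155; 0 -0.133 0.032 0.027 0 0 -0.165; 0 -0.14 0.034 0.028 0 0 -0.175; 0 -0.146 0.035 0.029 0 0 -0.182; 0 -0.15 0.036 0.03 0 0 -0.187; 0 -0.152 0.036 0.03 0 0 -0.189; 0 -0.153 0.036 0.03 0 0 -0.189; 0 -0.153 0.036 0.03 0 0 -0.189'
python3 jog.py '0 0 0 0 0 0 0;0 0 0 0 0 0 0;0 0 0 0 0 0 0'
python3 - <<'E'
from h import *
print(row(*tcp_for_lip(-.06,.085,0)),ctrl.get_obs()["q"])
for a in ((.0,.082,5),(.02,.078,12)): print(a,row(*tcp_for_lip(*a)))
s=ctrl.get_image("scene");im=ctrl.get_image("side");w=ctrl.get_image("wrist")
cv2.imwrite("pics/A.png",np.hstack([cv2.resize(im[70:220,220:420],(400,300),interpolation=2),cv2.resize(s[100:250,200:400],(400,300),interpolation=2)])[...,::-1])
E
```

```text
t: 8.62
tool_pos: [0.5204, -0.023, 0.0954]
tool_rot: [-2.174, -2.268, -0.0]
contact_force: [0.2, 0.9, -2.4]
opening: 0.0163
grip_force: 107.4
t: 8.87
tool_pos: [0.5205, -0.0227, 0.0954]
tool_rot: [2.174, 2.268, 0.0]
contact_force: [-0.4, -0.8, -1.8]
opening: 0.016
grip_force: 107.4
[-0.0001 -0.0004  0.0008  0.0001 -0.      0.0006] [-0.1866 -0.0709  1.9722  0.0001  1.2402 -0.2291]
(0.0, 0.082, 5) [-0.0617 -0.0005 -0.0116  0.0001  0.0872  0.0006]
(0.02, 0.078, 12) [-0.086  -0.0005 -0.0289  0.0001  0.2094  0.0006]
```

View pics/A.png

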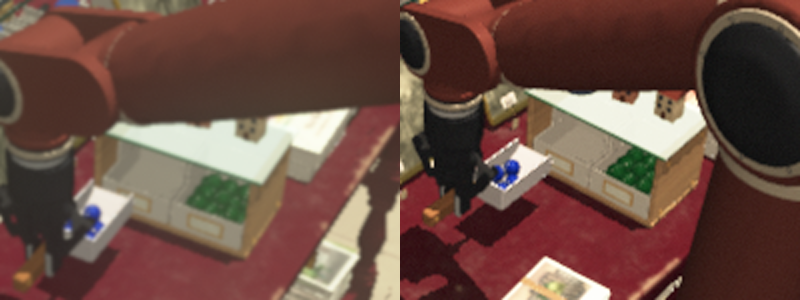

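The scoop is lined up with the empty (left) bin, with its lip ahead of the glass and below it. I'll enter now with a small tilt.

```bash
python3 jog.py '0 -0.003 0 0 0 0.005 0; 0 -0.008 0 -0.001 0 0.01 0; 0 -0.015 0 -0.002 0 0.02 0; 0 -0.023 0 -0.004 0 0.03 0; 0 -0.031 0 -0.006 0 0.042 0; 0 -0.039 0 -0.007 0 0.055 0; 0 -0.047 0 -0.009 0 0.067 0; 0 -0.055 0 -0.01 0 0.08 0; 0 -0.062 0 -0.012 0 0.09 0; 0 -0.068 0 -0.016 0 0.12 0; 0 -0.074 0 -0.02 0 0.15 0; 0 -0.079 0 -0.024 0 0.175 0; 0 -0.083 0 -0.027 0 0.195 0; 0 -0.086 0 -0.029 0 0.21 0; 0 -0.086 0 -0.029 0 0.21 0; 0 -0.086 0 -0.029 0 0.21 0'
python3 - <<'E'
from h import *
o=ctrl.get_obs();print(o["q"])
print(row(*tcp_for_lip(.02,.078,12)))
for a in ((.022,.074,18),(.023,.07,24),(.024,.069,30),(.024,.068,36),(.024,.068,42)): print(a,row(*tcp_for_lip(*a)))
E
```

```text
t: 10.35
tool_pos: [0.5241, -0.1092, 0.1242]
tool_rot: [-2.064, -2.152, -0.218]
contact_force: [0.1, -0.7, -2.0]
opening: 0.0163
grip_force: 107.4
[-0.4426 -0.0218  1.8837  0.189   1.3821 -0.5292]
[ 0.0005 -0.0004  0.0001 -0.0001 -0.0007 -0.0004]
(0.022, 0.074, 18) [-0.0043 -0.0004 -0.0149 -0.      0.104  -0.0004]
(0.023, 0.07, 24) [-0.01   -0.0004 -0.0294 -0.      0.2087 -0.0004]
(0.024, 0.069, 30) [-0.0169 -0.0004 -0.0463  0.      0.3134 -0.0005]
(0.024, 0.068, 36) [-0.0247 -0.0004 -0.0623  0.      0.4182 -0.0005]
(0.024, 0.068, 42) [-0.034  -0.0004 -0.0783  0.0001  0.5229 -0.0005]
```

```bash
python3 jog.py '0 -0.001 0 -0.005 0 0.035 0; 0 -0.003 0 -0.01 0 0.07 0; 0 -0.0045 0 -0.015 0 0.105 0; 0 -0.006 0 -0.02 0 0.14 0; 0 -0.008 0 -0.025 0 0.175 0; 0 -0.01 0 -0.0295 0 0.21 0; 0 -0.012 0 -0.035 0 0.245 0; 0 -0.0145 0 -0.0405 0 0.28 0; 0 -0.017 0 -0.0463 0 0.313 0; 0 -0.0195 0 -0.0515 0 0.348 0; 0 -0.022 0 -0.057 0 0.383 0; 0 -0.0247 0 -0.0623 0 0.418 0; 0 -0.0247 0 -0.0623 0 0.418 0; 0 -0.0247 0 -0.0623 0 0.418 0; 0 -0.028 0 -0.0675 0 0.453 0; 0 -0.031 0 -0.073 0 0.488 0; 0 -0.034 0 -0.0783 0 0.523 0; 0 -0.034 0 -0.0783 0 0.523 0; 0 -0.034 0 -0.0783 0 0.523 0; 0 -0.034 0 -0.0783 0 0.523 0'
python3 jog.py '0 0 0 0 0 0 0;0 0 0 0 0 0 0;0 0 0 0 0 0 0;0 0 0 0 0 0 0;0 0 0 0 0 0 0;0 0 0 0 0 0 0'
python3 - <<'E'
from h import *
print(row(*tcp_for_lip(.024,.068,42)),ctrl.get_obs()["q"])
s=ctrl.get_image("scene");im=ctrl.get_image("side")
np.savez("pour.npz",s=s,im=im)
for n,i in (("scene",s),("side",im)):
    h=cv2.cvtColor(i[60:300,100:420],cv2.COLOR_RGB2HSV);m=((h[...,0]>112)&(h[...,0]<128)&(h[...,1]>150)&(h[...,2]>70)).astype(np.uint8)
    k,l,st,c=cv2.connectedComponentsWithStats(m);print(n,[(x[4],*(y+[100,60]).round()) for x,y in zip(st[1:],c[1:]) if x[4]>5])
E
```

```text
t: 12.02
tool_pos: [0.5261, -0.1578, 0.1936]
tool_rot: [-1.751, -1.828, -0.671]
contact_force: [-0.4, -0.4, -1.4]
opening: 0.0167
grip_force: 107.6
t: 12.52
tool_pos: [0.5262, -0.1585, 0.1938]
tool_rot: [-1.751, -1.827, -0.672]
contact_force: [-0.4, 0.5, -1.3]
opening: 0.0166
grip_force: 107.6
[-0.0002 -0.0004 -0.0001 -0.0001  0.0002  0.0002] [-0.6909  0.1655  1.679   0.5363  1.8029 -0.7448]
scene [(np.int32(10), np.float64(292.0), np.float64(164.0))]
side []
```

The vertical load dropped by about 0.9 N, which matches five marbles, and no blue is left in the visible scoop. I'll reverse the path.

Run:
```python
from h import *
for a in ((.024,.069,36),(.024,.071,30),(.023,.073,24),(.022,.076,18),(.02,.078,12),(0,.082,5),(-.06,.085,0),(-.1,.095,0)): print(a,row(*tcp_for_lip(*a)))
```

```text
(0.024, 0.069, 36) [ 0.0005 -0.0004  0.0177 -0.     -0.1046  0.    ]
(0.024, 0.071, 30) [-0.     -0.0004  0.0347 -0.     -0.2094  0.    ]
(0.023, 0.073, 24) [-0.0018 -0.0004  0.0521 -0.     -0.3141  0.0001]
(0.022, 0.076, 18) [-0.0048 -0.0004  0.0682 -0.     -0.4188  0.0001]
(0.02, 0.078, 12) [-0.0095 -0.0004  0.0851 -0.     -0.5235  0.0001]
(0, 0.082, 5) [-0.0029 -0.0004  0.1142 -0.     -0.6457  0.0001]
(-0.06, 0.085, 0) [ 0.0345 -0.0004  0.1645 -0.     -0.7329  0.0001]
(-0.1, 0.095, 0) [ 0.0709 -0.0004  0.1839 -0.     -0.7329  0.0001]
```

```bash
python3 jog.py '0 0 0 0.006 0 -0.035 0; 0 0 0 0.012 0 -0.07 0; 0 0.0005 0 0.0177 0 -0.105 0; 0 0 0 0.026 0 -0.157 0; 0 0 0 0.0347 0 -0.209 0; 0 -0.001 0 0.0435 0 -0.262 0; 0 -0.002 0 0.052 0 -0.314 0; 0 -0.003 0 0.06 0 -0.366 0; 0 -0.005 0 0.068 0 -0.419 0; 0 -0.007 0 0.0765 0 -0.471 0; 0 -0.0095 0 0.085 0 -0.523 0; 0 -0.006 0 0.1 0 -0.585 0; 0 -0.003 0 0.114 0 -0.646 0; 0 0.009 0 0.131 0 -0.675 0; 0 0.022 0 0.148 0 -0.705 0; 0 0.0345 0 0.1645 0 -0.733 0; 0 0.053 0 0.174 0 -0.733 0; 0 0.071 0 0.184 0 -0.733 0; 0 0.071 0 0.184 0 -0.733 0; 0 0.071 0 0.184 0 -0.733 0'
python3 - <<'E'
from h import *
for z in (.1,.03,.0265,.0256): print(row([.5072,.1335,z],Rtool(-98.5)))
for n in ("scene","side"):
    i=ctrl.get_image(n);np.savez(f"r{n}.npz",i=i)
    h=cv2.cvtColor(i[60:300,100:420],cv2.COLOR_RGB2HSV);m=((h[...,0]>112)&(h[...,0]<128)&(h[...,1]>130)&(h[...,2]>50)).astype(np.uint8)
    k,l,st,c=cv2.connectedComponentsWithStats(m);print(n,[(int(x[4]),*(y+[100,60]).round()) for x,y in zip(st[1:],c[1:]) if x[4]>3])
E
```

```text
t: 14.28
tool_pos: [0.5189, 0.018, 0.1049]
tool_rot: [2.172, 2.269, 0.001]
contact_force: [-0.1, -1.0, -0.9]
opening: 0.0163
grip_force: 107.6
[ 0.1159 -0.0066  0.0049  0.0006 -0.0001  0.1922]
[ 0.1159 -0.0067  0.0749  0.0006 -0.0001  0.1922]
[ 0.1159 -0.0067  0.0784  0.0006 -0.0001  0.1922]
[ 0.1159 -0.0067  0.0793  0.0006 -0.0001  0.1922]
scene [(46, np.float64(296.0), np.float64(166.0)), (59, np.float64(286.0), np.float64(170.0)), (12, np.float64(298.0), np.float64(175.0))]
side [(7, np.float64(296.0), np.float64(150.0)), (10, np.float64(287.0), np.float64(154.0)), (11, np.float64(292.0), np.float64(158.0))]
```

Blue shows in the empty bin, at about (290,170) in scene. Now I'll carry the scoop back to its old clear spot, set it down and release.

```bash
python3 jog.py '0 0.01 -0.0005 0.002 0 0 0.02; 0 0.03 -0.002 0.004 0 0 0.05; 0 0.055 -0.003 0.006 0 0 0.09; 0 0.08 -0.005 0.012 0 0 0.13; 0 0.1 -0.006 0.022 0 0 0.17; 0 0.112 -0.0065 0.034 0 0 0.19; 0 0.116 -0.0066 0.046 0 0 0.192; 0 0.116 -0.0066 0.057 0 0 0.192; 0 0.116 -0.0066 0.065 0 0 0.192; 0 0.116 -0.0066 0.071 0 0 0.192; 0 0.116 -0.0066 0.075 0 0 0.192; 0 0.116 -0.0066 0.077 0 0 0.192; 0 0.116 -0.0066 0.078 0 0 0.192; 0 0.116 -0.0066 0.078 0 0 0.192; 0 0.116 -0.0066 0.078 0 0 0.192' | tee /dev/stderr | tail -1 >/dev/null
python3 - <<'E'
from h import *
print(row([.5072,.1335,.0256],Rtool(-98.5)),ctrl.get_obs()["contact_force"])
E
```

```text
[ 0.0007 -0.0007  0.0015  0.001  -0.0003 -0.0019] [-0.4802 -0.8177 -0.9688]t: 15.63
tool_pos: [0.5078, 0.1327, 0.0271]
tool_rot: [2.381, 2.048, 0.001]
contact_force: [-0.5, -0.8, -1.0]
opening: 0.0165
grip_force: 107.6
```

```bash
python3 jog.py '0 0 0 0.0005 0 0 0; 0 0 0 0.001 0 0 0; 0 0 0 0.0015 0 0 0; 0 0 0 0.0015 0 0 0; 0 0 0 0.0015 0 0 0'
python3 jog.py '0.018 0 0 0 0 0 0; 0.02 0 0 0 0 0 0; 0.025 0 0 0 0 0 0; 0.03 0 0 0 0 0 0; 0.04 0 0 0 0 0 0; 0.05 0 0 0 0 0 0; 0.06 0 0 0 0 0 0; 0.06 0 0 0 0 0 0; 0.06 0 0 0 0 0 0'
python3 jog.py '0.06 0 0 -0.005 0 0 0; 0.06 0 0 -0.015 0 0 0; 0.06 0 0 -0.03 0 0 0; 0.06 0 0 -0.06 0 0 0; 0.06 0 0 -0.09 0 0 0; 0.06 0 0 -0.12 0 0 0; 0.06 0 0 -0.15 0 0 0; 0.06 0 0 -0.18 0 0 0; 0.06 0 0 -0.21 0 0 0; 0.06 0.03 0 -0.24 0 0 0; 0.06 0.05 0 -0.27 0 0 0; 0.06 0.05 0 -0.3 0 0 0; 0.06 0.05 0 -0.3 0 0 0; 0.06 0.05 0 -0.3 0 0 0'
python3 - <<'E'
from h import *
f=lambda i,x,y:cv2.resize(i[y:y+75,x:x+100],(400,300),interpolation=2)
s=ctrl.get_image("scene");d=ctrl.get_image("side");w=ctrl.get_image("wrist")
cv2.imwrite("pics/end.png",np.vstack([np.hstack([f(s,250,115),f(d,260,100)]),np.hstack([f(d,180,212),cv2.resize(w,(400,300))])])[...,::-1])
E
```

```text
t: 16.05
tool_pos: [0.5077, 0.133, 0.0257]
tool_rot: [2.381, 2.049, 0.001]
contact_force: [-0.9, 1.2, 2.7]
opening: 0.0163
grip_force: 108.2
t: 16.8
tool_pos: [0.5073, 0.1328, 0.025]
tool_rot: [2.382, 2.049, -0.0]
contact_force: [0.7, 0.1, 0.2]
opening: 0.06
grip_force: 0.0
t: 17.97
tool_pos: [0.5157, 0.1828, 0.329]
tool_rot: [2.379, 2.048, 0.009]
contact_force: [0.3, -0.8, -0.8]
opening: 0.0603
grip_force: 0.0
```

View pics/end.png

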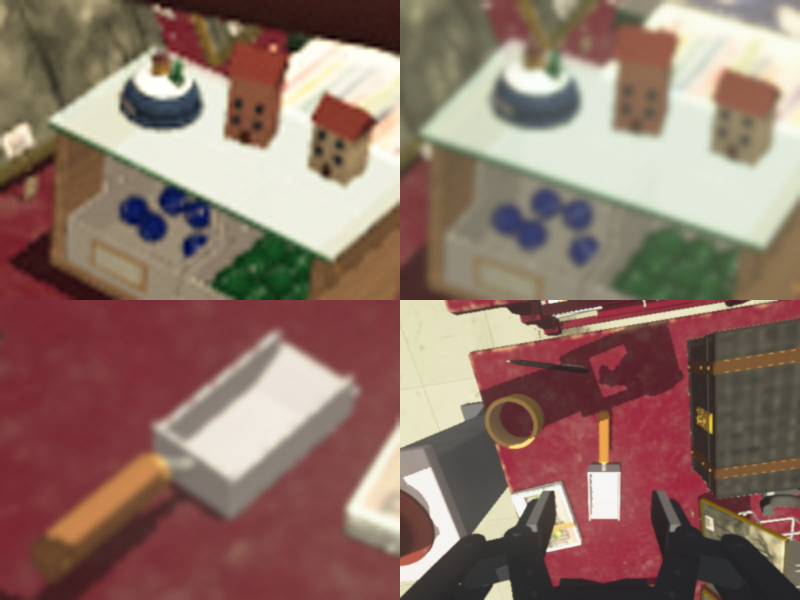

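The picture shows all five marbles in the bin (the side view at top right has them at about (505,220), (545,203), (577,215), (532,235) and (583,250)). The ornaments haven't moved, and the empty scoop lies level on the table with the gripper clear of it.

```bash
python3 -c "
from station import ctrl
print(ctrl.finish_job())"
```

```text
the job is handed in; nothing more can be done
None
```

I tipped all five blue marbles into the empty bin without moving the ornaments or meeting any contact at the glass, set the scoop down level on the table and let go, then handed the job in at about 18 s.

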